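Fit the U-bolt over the tube of the clamp sample

TASK

On the counter, three bare steel U-bolts of different widths stand legs-down in wooden blocks. Take the one that fits the tube clamp sample (the middle width), pass its two legs astride the tube and guide both of them into the two holes of the raised plate before you let go; leave it upright with its bend fully down on the tube. Leave the other two U-bolts in their blocks.

Things in the scene. Friction and masses are not known exactly. Their poses are not given: they have to be found in the camera images.
- ubolt_fit_center (a point): Middle of the middle-width U-bolt: loose, 8 mm steel rod, 60-105 g, 93 mm high, 52 mm wide over the legs (leg centres 44 mm apart). Point midway between the legs, 46.5 mm above the leg ends and below the bend's top; z up to the bend, y from leg to leg. Legs straight to 67 mm above their ends, then a half-round bend. Starts upright, leg ends 30 mm deep in its block.
- ubolt_leg_a (a point): End of the +y leg of that U-bolt (the lowest point of the leg, on its axis).
- ubolt_leg_b (a point): End of its -y leg.
- clamp: Tube clamp sample, fixed; origin on the counter under its middle. Raised bare steel plate 80 (x) by 110 mm (y), underside at z = 54, top at 60 mm, open beneath; two 12 mm through holes at x = 0, y = +22 and -22 mm, chamfered. Above it, on a black strip 22 mm wide, an aluminium tube, diameter 32, length 160 mm, along x, axis at z = 96, top at z = 112 mm.
- clamp_seat (a point): Where the U-bolt's listed middle point lies when fully home: on the clamp's upright middle axis, 73.5 mm above the counter. Same axes as the clamp; the U-bolt may be either way round. The leg ends are then 27 mm, the top of the bend 120 mm above the counter.
- ubolt_small_center (a point): Middle of the narrow U-bolt (36 mm over the legs, 93 mm high, same rod): too narrow for the tube. Leave it in its block.
- ubolt_large_center (a point): Middle of the wide U-bolt (70 mm over the legs, 93 mm high, same rod): too wide for the holes. Leave it in its block.
- stand_fit: Wooden block in which the middle-width U-bolt starts: fixed, 44 (x) by 100 (y) by 40 mm high, origin under its centre; two blind 11 mm holes 30 mm deep, along its y. The other U-bolts stand in like blocks in the same row (along the robot's x), 80 mm or more apart; which is where changes.

How it is judged (in metres and radians):
On the way, in this order (a step that is already met when the one before it is completed fails the run):
1. the middle-width U-bolt is lifted out of its block (z of each of ubolt_leg_a, ubolt_leg_b in the frame of stand_fit above 0.045 m), for 0.1 s.
2. still held by the fingers, both legs have entered the two holes of the plate, astride the tube (z of each of ubolt_leg_a, ubolt_leg_b in the frame of clamp below 0.056 m and horizontal distance between ubolt_fit_center and clamp_seat below 0.012 m and contact force between the fingers and ubolt_fit above 0.5 N), for 0.05 s.
At the end, for the whole second after the job is handed in: Middle-width U-bolt home: both leg ends at least 14 mm below the plate, height within 5 mm of home, middle within 6 mm sideways of the seat, upright within 0.12 rad, square across the tube within 0.15 rad; the other two U-bolts within 20 mm of their starts (horizontal distance between ubolt_fit_center and clamp_seat below 0.006 m and z of ubolt_fit_center in the frame of clamp_seat between -0.006 and 0.005 m and z of each of ubolt_leg_a, ubolt_leg_b in the frame of clamp below 0.04 m and angle between ubolt_fit_center's own z axis and vertical below 0.12 rad and angle between the y axis of ubolt_fit_center and the y axis of clamp, either way round below 0.15 rad and distance of each of ubolt_small_center, ubolt_large_center from where it was at the start of the episode below 0.02 m); the robot touches nothing.
It fails at once if the narrow U-bolt is pulled from its block (moved more than 20 mm) (distance of ubolt_small_center from where it was at the start of the episode above 0.02 m).
It fails at once if the wide U-bolt is pulled from its block (moved more than 20 mm) (distance of ubolt_large_center from where it was at the start of the episode above 0.02 m).
It also fails if it takes over 40 s, if anything falls off the work surface, if the arm or the gripper's body presses on something with over 40 N, if the wrist force passes 120 N, or if a joint passes its speed limit or range.

ROBOT

A 7-joint arm with a two-finger parallel gripper is mounted at the origin on the work surface. World frame = base frame: x ahead of the robot, y to its left, z up, the work surface at z = 0. Lengths are in m, angles in degrees, forces in N, time in s.
With the tool pointing down it reaches from about 0.35 to 0.775 m from the base axis. Payload 3.1 kg.
Tool frame: the origin (TCP) lies on the centre line of the jaws, within the pads' length; the fingertips stand 17 mm ahead of it and the grasp point (between the pads) lies 2 mm behind it (robot.tip_reach is the distance from the TCP to the fingertips, in m); z points along the fingers, y is the line along which they close (so a half turn about z gives the same grasp; the last joint's range is limited). The gripper opens to 85 mm and grips with 20 to 120 N. Pads are 22 mm wide; open, the fingers measure 114 mm over their backs; the gripper's body (76 mm by 85 mm) begins 54 mm behind the grasp point. The pads swing forward as they close: fully open they stand 13 mm farther back than shut.
Start: joints at [71.752, 17.813, 0.802, 86.603, -0.252, 75.585, -1.558], TCP at [0.15, -0.529, 0.248] pointing down, gripper open.
Joint ranges: [-154.91, 154.91], [-16.99, 109.72], [-72.82, 74.43], [7.12, 147.25], [-82.49, 262.49], [11.32, 116.49], [-174.64, 174.64]. Speed limits (degrees/s): [159.86, 159.86, 180, 180, 180, 180, 180].

INTERFACE

Orientations are given as [roll, pitch, yaw] about the fixed x, y, z axes, in that order (R = Rz(yaw) Ry(pitch) Rx(roll)).
In Python, from station import robot, fingers, vision, workorder, recognise gives the robot as it stands. Calls block until the motion is done:
- robot.move_to(position, orientation): joint-space move of the TCP to a pose.
- robot.line_to(position, orientation=None, velocity=0.15, f_stop=None): straight line of the TCP; orientation=None keeps the orientation; velocity is the mean speed in m/s. With f_stop (N) it stops when the force on the tool has changed by that much, and returns True; else False.
- robot.move_j(angles): joint-space move.
- fingers.gripper_to(opening, force=None): opening from 0.0 (shut) to 1.0 (fully open); force is the grip in N (None keeps the last); returns when the fingers have stopped.
- robot.pause(seconds).
- robot.inverse_kinematics(position, orientation): joint angles nearest the present ones, or None.
- vision.grab_frame(name): name is "scene" or "side" or "wrist"; returns the picture (420x560x3 uint8, red, green, blue); there is no depth.
- vision.calibration(name): a dict with "mtx" (3x3 intrinsics, pixels), "extrinsics" (4x4, takes a point from world to camera coordinates); the wrist camera has in their place "T_tool_cam" (4x4, takes a point from camera to tool coordinates, whose origin is the TCP and whose axes are the flange's). Camera axes: x right, y up, looking along -z (the intrinsics and any distortion apply to the point x, -y, -z); pixel columns grow to the right and rows downward; lengths in m; the calibration is good to about 2 mm. A picture is of the moment at which its call begins: read the wrist's pose just before it. calibration takes no time and is no camera call.
A pose or a line that the arm cannot do raises robot.PlanningError and nothing moves.
- workorder.close_job(): hands the job in; it is judged then, once.
Trained networks look in the newest picture that a camera, given by its name, has taken for a name from the list of things; names that differ only in an ending like _2 or _b are one class to them, and where a whole thing is asked for, a point or a joint stands for the part that bears it (a point fixed in the world has none). Each returns a list of dicts, best first, with "p" (0 to 1); they miss things now and then, are a little off and sometimes report something else, mostly with a low value. They report only what shows in the picture. A call takes as long as a camera call.
- recognise(label, camera): "rect" ([centre column, centre row, width, height] in pixels, round what is visible of it).
Readings, each from a call of its own:
- robot.current_time_s(): time.
- robot.current_joint_positions(): joint angles.
- robot.current_dq(): joint speeds.
- robot.current_joint_torque(): joint torques, N m.
- robot.current_tool_pos(): TCP position.
- robot.current_eef_rot(): TCP orientation.
- robot.current_contact_force(): force on the tool from outside, world axes, zero at the start.
- robot.current_torque(): the same for the moment, N m.
- robot.current_finger_gap(): opening from 0.0 (shut) to 1.0 (fully open).
- robot.current_gripper_force(): force on a finger pad.
Only numpy, scipy, OpenCV 4.12 (cv2) and the standard library are available. Lean on these libraries where they do the work, as an engineer would, in place of code of your own. Each camera call takes 0.05 s, during which the arm holds its last target. There are 200 camera calls.

## Working session

There is one attempt and no reset: what is moved stays moved. The work goes in short steps, each a Python script; the robot and the scene stay as the last script left them, time stands still between calls to the robot, and variables do not carry over. Pictures are saved under pics/ and viewed, at most 10 in all, crops included, and the job is handed in when it is done.

```bash
mkdir -p pics; ls; python3 - <<'E'
from station import robot, fingers, vision, workorder, recognise
import cv2, numpy as np
ims=[]
for c in ["scene","side"]:
    im=vision.grab_frame(c); cv2.imwrite(f"pics/{c}0.png",im[:,:,::-1])
    k=vision.calibration(c); print(c,{a:np.round(b,4).tolist() for a,b in k.items()})
    for l in ["ubolt_fit_center","ubolt_small_center","ubolt_large_center","clamp","stand_fit"]:
        print(l,[(np.round(d["rect"],1).tolist(),round(d["p"],2)) for d in recognise(l,c)][:4])
k=vision.calibration("wrist");print({a:np.round(b,4).tolist() for a,b in k.items()})
print(robot.current_time_s(),robot.current_eef_rot())
E
```

```text
pics
scene {'mtx': [[427.0808, 0.0, 272.8882], [0.0, 427.0808, 210.1747], [0.0, 0.0, 1.0]], 'extrinsics': [[-0.4204, 0.9072, -0.015, 0.247], [-0.5842, -0.258, 0.7695, 0.2644], [0.6942, 0.3322, 0.6385, -1.1256], [0.0, 0.0, 0.0, 1.0]]}
ubolt_fit_center []
ubolt_small_center [([189.9, 193.9, 20.4, 35.0], 0.61)]
ubolt_large_center [([143.8, 220.1, 43.3, 36.0], 0.93), ([237.2, 159.8, 24.7, 32.2], 0.71)]
clamp [([354.6, 260.9, 111.1, 119.7], 0.58)]
stand_fit [([236.8, 180.4, 53.7, 33.7], 0.59)]
side {'mtx': [[422.1365, 0.0, 268.9746], [0.0, 422.1365, 205.4038], [0.0, 0.0, 1.0]], 'extrinsics': [[0.9932, -0.1161, -0.0093, -0.5645], [0.0911, 0.7244, 0.6833, -0.1025], [-0.0726, -0.6795, 0.73, -0.7452], [0.0, 0.0, 0.0, 1.0]]}
ubolt_fit_center [([188.9, 298.1, 16.3, 51.2], 0.59)]
ubolt_small_center [([277.8, 296.6, 10.5, 35.5], 0.62)]
ubolt_large_center [([341.1, 304.8, 26.6, 55.8], 0.66)]
clamp [([273.0, 170.3, 85.7, 84.3], 0.63)]
stand_fit [([195.9, 310.0, 44.0, 76.8], 0.81), ([277.9, 295.5, 10.6, 36.3], 0.7)]
{'mtx': [[301.812, 0.0, 278.1151], [0.0, 301.812, 204.4092], [0.0, 0.0, 1.0]], 'T_tool_cam': [[-0.0005, 0.9567, 0.291, 0.0745], [1.0, 0.0005, 0.0, -0.0003], [-0.0001, 0.291, -0.9567, -0.1247], [0.0, 0.0, 0.0, 1.0]]}
0.6 [1.79994817e+02 1.77844784e-03 1.58635821e+01]
```

```bash
python3 - <<'E'
import cv2, numpy as np
a=cv2.imread("pics/scene0.png")[110:350,90:450];b=cv2.imread("pics/side0.png")[90:390,130:430]
cv2.imwrite("pics/a.png",cv2.resize(a,None,fx=2.2,fy=2.2,interpolation=2));cv2.imwrite("pics/b.png",cv2.resize(b,None,fx=2,fy=2,interpolation=2))
E
```

```text
(no output)
```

View pics/a.png

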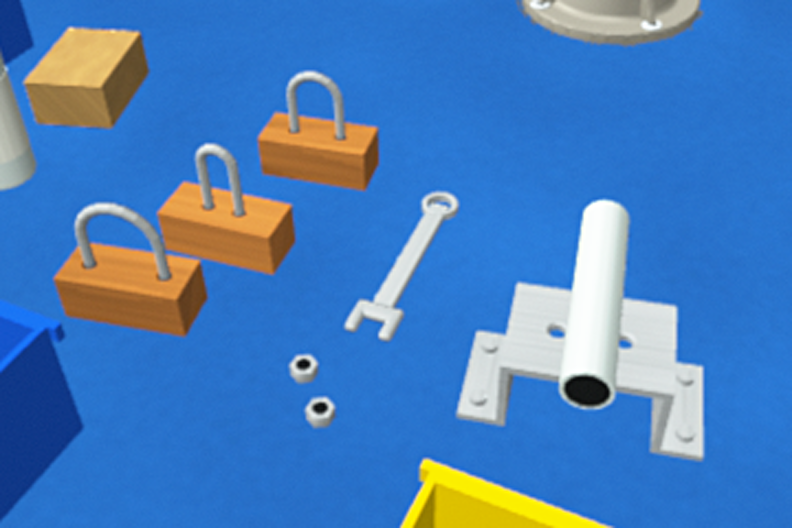

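View pics/b.png

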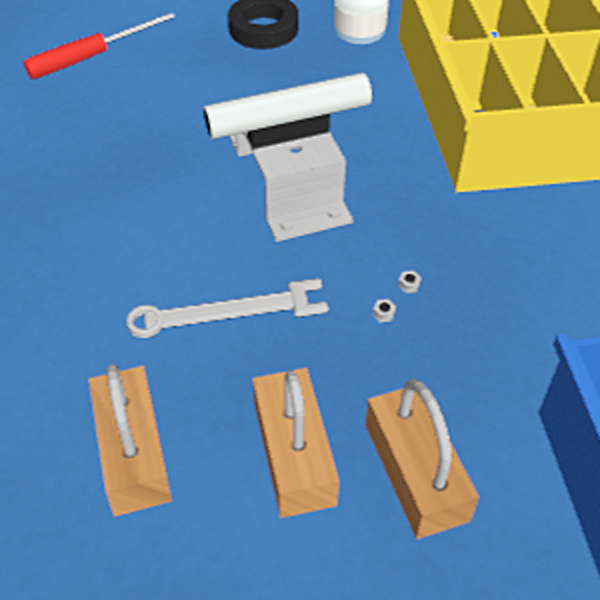

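The fit U-bolt is the one at scene (232,157) / side (189,298), with the narrow one in the middle and the wide one at left. The clamp holes are at scene (343,260) and (374,265). I'll triangulate these roughly, then look with the wrist camera.

```bash
cat > h.py <<'E'
from station import robot, fingers, vision, workorder, recognise
import cv2, numpy as np
from scipy.spatial.transform import Rotation as R
def cam(c, tool=None):
    k=vision.calibration(c); K=np.array(k["mtx"])
    if c=="wrist":
        p,e=tool; T=np.eye(4); T[:3,:3]=R.from_euler("xyz",e,degrees=True).as_matrix(); T[:3,3]=p
        W=T@np.array(k["T_tool_cam"])          # cam->world
    else: W=np.linalg.inv(np.array(k["extrinsics"]))
    return K,W
def onz(KW,uv,z):
    K,W=KW; d=np.linalg.inv(K)@[uv[0],uv[1],1]; d=W[:3,:3]@(d*[1,-1,-1]); o=W[:3,3]
    return o+d*(z-o[2])/d[2]
def proj(KW,P):
    K,W=KW; q=np.linalg.inv(W)@np.append(P,1); q=K@(q[:3]*[1,-1,-1]); return q[:2]/q[2]
def wrist(name):
    t=(robot.current_tool_pos(),robot.current_eef_rot()); im=vision.grab_frame("wrist")
    cv2.imwrite(f"pics/{name}.png",im[:,:,::-1]); return im,t
E
python3 - <<'E'
from h import *
s=cam("scene");d=cam("side")
f=lambda k,u,z:print(np.round(onz(k,u,z),4))
for u in [(223.2,170.9),(245,171.8)]: f(s,u,.04)
for u in [(195,316.5),(192,291)]: f(d,u,.04)
print("holes")
for u in [(343.2,260),(373.6,265)]: f(s,u,.06)
f(d,(278,164.5),.06)
print("others")
for u in [(184.5,203.5),(198,207),(130,230),(164,236.5)]: f(s,u,.04)
E
```

```text
[ 0.4483 -0.1724  0.04  ]
[ 0.4337 -0.1313  0.04  ]
[ 0.4374 -0.1788  0.04  ]
[ 0.4326 -0.1343  0.04  ]
holes
[0.6031 0.1222 0.06  ]
[0.5948 0.1653 0.06  ]
[0.6007 0.1199 0.06  ]
others
[ 0.5662 -0.1845  0.04  ]
[ 0.5649 -0.1567  0.04  ]
[ 0.663  -0.2283  0.04  ]
[ 0.6529 -0.1664  0.04  ]
```

```bash
python3 - <<'E'
from h import *
for yw in (100,-80):
    for p in ([.438,-.154,.24],[.438,-.154,.09],[.599,.144,.30],[.599,.144,.13]):
        q=robot.inverse_kinematics(p,[180,0,yw]); print(yw,p,None if q is None else np.round(q,0))
E
```

```text
100 [0.438, -0.154, 0.24] [ 47.  11. -34.  99.   6.  72.  21.]
100 [0.438, -0.154, 0.09] [ 43.  20. -32. 111.  13.  52.  15.]
100 [0.599, 0.144, 0.3] [ 19.  37. -64.  68.  33.  93. -27.]
100 [0.599, 0.144, 0.13] [ 18.  42. -55.  84.  35.  73. -30.]
-80 [0.438, -0.154, 0.24] [  31.    9.  -15.  100.    2.   72. -155.]
-80 [0.438, -0.154, 0.09] [  25.   18.  -10.  112.    4.   51. -156.]
-80 [0.599, 0.144, 0.3] [ 18.  36. -62.  68.  32.  93. 154.]
-80 [0.599, 0.144, 0.13] [ 21.  45. -62.  84.  40.  75. 146.]
```

Yaw +100 is comfortable, so I'll view the clamp first and then the U-bolt.

```bash
python3 - <<'E'
from h import *
robot.move_to([.599,.144,.30],[180,0,101]); im1,t1=wrist("w_clamp"); print(t1)
robot.move_to([.438,-.154,.24],[180,0,100]); im2,t2=wrist("w_fit"); print(t2)
np.save("t.npy",np.array([t1,t2]))
for l in ["clamp","ubolt_fit_center"]: pass
print(robot.current_time_s())
cv2.imwrite("pics/c.png",np.vstack([im1[60:360],im2[60:360]])[:,:,::-1])
E
```

```text
(array([0.5994152 , 0.1425881 , 0.29973374]), array([-1.79979769e+02,  5.06468860e-02,  1.00866178e+02]))
(array([ 0.43916426, -0.15261195,  0.24061413]), array([ 1.79886845e+02, -9.72962748e-03,  1.00148121e+02]))
4.85
```

View pics/c.png

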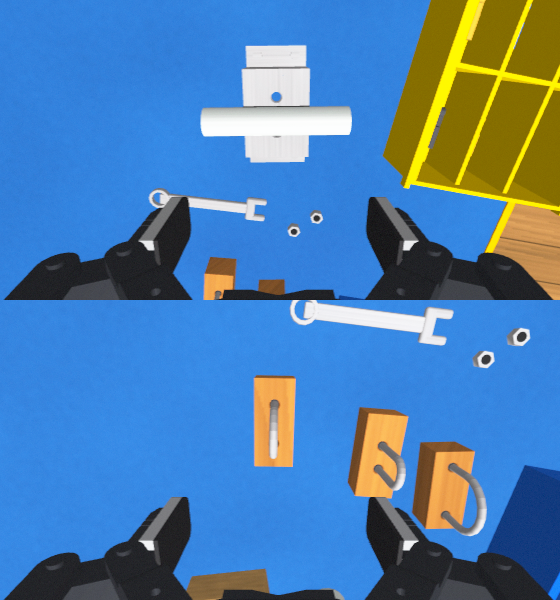

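The clamp is square in view with its far hole at (276,157). The fit U-bolt's bend shows edge-on near (273,195). I'll zoom in for sub-pixel reading.

```bash
python3 - <<'E'
import cv2,numpy as np
a=cv2.imread("pics/w_clamp.png")[95:235,190:365];b=cv2.imread("pics/w_fit.png")[130:235,240:310]
a=cv2.resize(a,None,fx=4,fy=4,interpolation=2)[:, :500+200][:560]; b=cv2.resize(b,None,fx=5,fy=5,interpolation=2)
cv2.imwrite("pics/d1.png",a); cv2.imwrite("pics/d2.png",b)
E
```

```text
(no output)
```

View pics/d1.png

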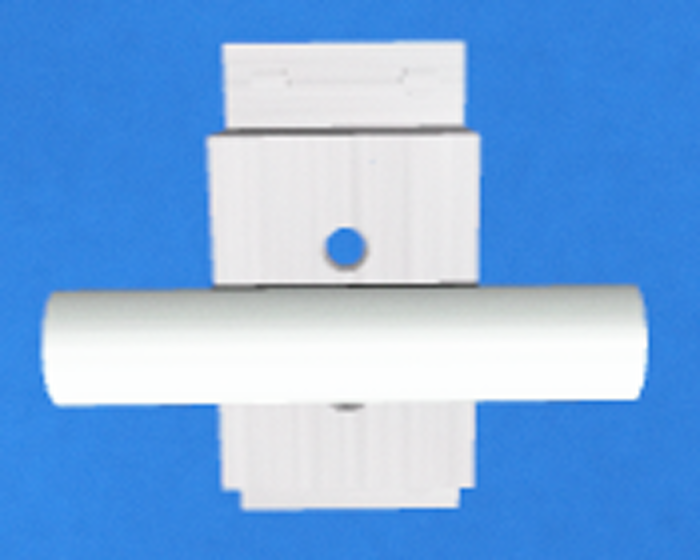

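View pics/d2.png

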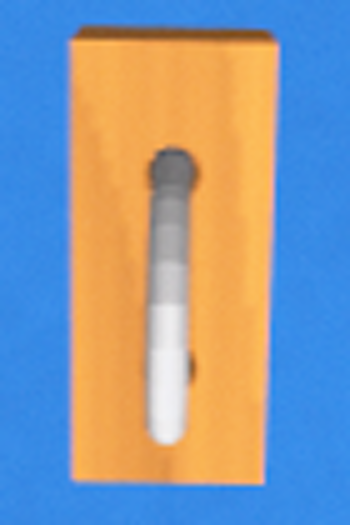

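```bash
cat > fit.py <<'E'
from h import *
from scipy.optimize import least_squares
def fit(KW,obj,px,x0):
    def P(v):
        c,s=np.cos(v[2]),np.sin(v[2])
        return [proj(KW,[v[0]+c*a-s*b,v[1]+s*a+c*b,z]) for a,b,z in obj]
    r=least_squares(lambda v:(np.array(P(v))-px).ravel(),x0); return r.x,r.fun.reshape(-1,2)
E
python3 - <<'E'
from fit import *
t=np.load("t.npy")
# clamp: tool x ~ +y world(clamp y); image up = far from camera. try both hole signs
o=lambda p,s,x,y:np.array(p)/s+[x-.4,y-.4]
px=np.array([o(p,4,190,95) for p in [(207,136),(481,136),(221,488),(474,488),(346,248)]])
for sx in (1,-1):
  for sy in (1,-1):
    obj=[(-sx*.04,sy*.055,.06),(sx*.04,sy*.055,.06),(-sx*.04,-sy*.055,.06),(sx*.04,-sy*.055,.06),(0,sy*.022,.06)]
    v,r=fit(cam("wrist",t[0]),obj,px,[.6,.143,.18])
    if abs(r).max()<8: print("clamp",sx,sy,v[:2],np.degrees(v[2]),np.round(r,1).tolist())
px=np.array([o(p,5,240,130) for p in [(70,40),(278,43),(73,480),(265,483)]])
for sx in (1,-1):
  for sy in (1,-1):
    obj=[(-sx*.022,sy*.05,.04),(sx*.022,sy*.05,.04),(-sx*.022,-sy*.05,.04),(sx*.022,-sy*.05,.04)]
    v,r=fit(cam("wrist",t[1]),obj,px,[.438,-.154,.18])
    if abs(r).max()<8:
        print("stand",sx,sy,v[:2],np.degrees(v[2]),np.round(r,1).tolist())
        c,s=np.cos(v[2]),np.sin(v[2]);KW=cam("wrist",t[1])
        for a,b,z in [(0,.022,.04),(0,-.022,.04),(0,0,.103)]: print("pred crop px",(proj(KW,[v[0]+c*a-s*b,v[1]+s*a+c*b,z])-[239.6,129.6])*5)
# scene/side estimates of bend top
print(proj(cam("scene"),[.438,-.154,.103]),proj(cam("side"),[.438,-.154,.103]))
print(robot.current_tool_pos(),robot.current_eef_rot(),robot.current_time_s())
E
```

```text
clamp 1 1 [0.5968692  0.14374958] 11.11838693169213 [[0.3, -0.1], [0.0, -0.4], [0.2, 0.5], [-0.4, 0.2], [-0.1, -0.0]]
clamp -1 -1 [0.5968692  0.14374958] -168.88161303037123 [[0.3, -0.1], [0.0, -0.4], [0.2, 0.5], [-0.4, 0.2], [-0.1, -0.0]]
stand 1 1 [ 0.43538269 -0.15405473] 9.243562751940006 [[-0.0, -0.3], [0.0, -0.3], [0.1, 0.4], [-0.1, 0.3]]
pred crop px [172.56802288 172.10573933]
pred crop px [170.33549837 366.76492512]
pred crop px [167.47920516 349.98609554]
stand -1 -1 [ 0.43538269 -0.15405473] 189.24356259712212 [[-0.0, -0.3], [0.0, -0.3], [0.1, 0.4], [-0.1, 0.3]]
pred crop px [170.33549806 366.76492512]
pred crop px [172.5680231  172.10573933]
pred crop px [167.4792051  349.98609554]
[231.39968729 142.67295381] [189.39908168 278.75149928]
[ 0.43933042 -0.15234521  0.24058271] [ 1.79886807e+02 -2.11816335e-02  1.00189971e+02] 4.85
```

Both fits are within 0.5 px. Next I'll grasp the bend across its plane.

```bash
cat >> h.py <<'E'
def goto(p,yaw,v=.15,n=2,f_stop=None):
    p=np.array(p,float); c=p.copy(); y=yaw
    for i in range(n):
        robot.line_to(c.tolist(),[180,0,y],velocity=v if i==0 else .03)
        robot.pause(.1)
        e=p-robot.current_tool_pos(); ey=(yaw-robot.current_eef_rot()[2]+180)%360-180
        if abs(e).max()<.0004 and abs(ey)<.2: break
        c=c+e; y=y+ey
    print("at",np.round(e*1000,1),round(ey,2),"t",robot.current_time_s()); return c,y
E
python3 - <<'E'
from h import *
fingers.gripper_to(.4,40)
c,y=goto([.4354,-.1541,.16],99.24)
c,y=goto([.4354,-.1541,.106],99.24,.1)
f0=robot.current_contact_force()
fingers.gripper_to(0,40)
print(robot.current_finger_gap(),robot.current_gripper_force(),np.round(np.array(robot.current_contact_force())-f0,1))
print(robot.current_tool_pos(),robot.current_time_s())
im,t=wrist("w_grasp"); np.save("tg.npy",np.array(t))
E
```

```text
at [ 1.  -0.1  1. ] 0.01 t 6.5333
at [ 0.6 -0.   0.5] 0.01 t 7.6583
0.07062373603373703 38.98417242569849 [-0.7 -0.6 -0.5]
[ 0.43474091 -0.15400838  0.10536138] 8.0083
```

View pics/w_grasp.png

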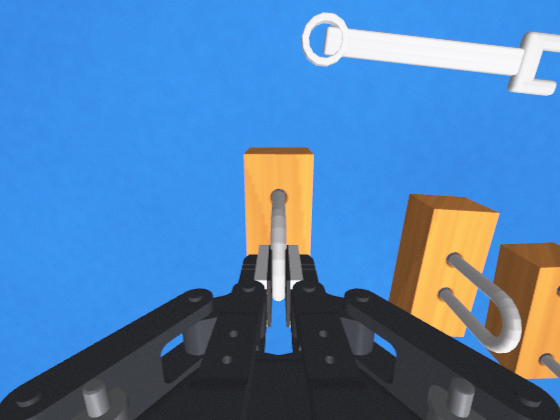

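The bend is gripped centrally, with the far leg at (278,197). I'll raise the grip force, lift, carry it over the clamp and look again.

```bash
python3 - <<'E'
from h import *
fingers.gripper_to(0,70)
goto([.4347,-.1540,.25],99.24,.12,1)
goto([.5969,.1437,.25],101.12,.2,2)
print(robot.current_finger_gap(),robot.current_gripper_force(),robot.current_tool_pos(),robot.current_eef_rot())
im,t=wrist("w_over"); np.save("to.npy",np.array(t))
KW=cam("wrist",t);p=np.array(t[0]);c,s=np.cos(np.radians(11.12)),np.sin(np.radians(11.12))
for y in (.022,-.022): print("leg pred",proj(KW,p+[-s*y,c*y,-.0954]),"hole pred",proj(KW,[.5969-s*y,.1437+c*y,.06]))
side=vision.grab_frame("side");a=side[100:240,200:340]
sc=vision.grab_frame("scene");b=sc[160:300,280:420]
cv2.imwrite("pics/e.png",cv2.resize(np.hstack([im[90:230,208:348],a,b]),None,fx=1.9,fy=1.9*1.0,interpolation=2)[:,:,::-1])
E
```

```text
at [ 0.5 -0.2  0.7] -0.01 t 9.7333
at [ 0.1 -1.   0.1] -0.09 t 12.025
0.059849677523522736 68.49422050639987 [0.59683911 0.14472712 0.24993509] [1.79998142e+02 8.78224822e-03 1.01206085e+02]
leg pred [277.74746353 185.87270294] hole pred [277.70928043 165.86349168]
leg pred [277.71208259 240.08624365] hole pred [277.68512936 205.9245607 ]
```

View pics/e.png

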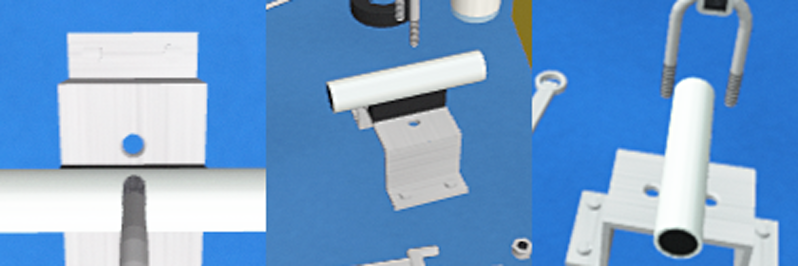

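```bash
python3 - <<'E'
from h import *
im=cv2.imread("pics/w_over.png",0); print(im[172:192,270:287])
t=np.load("to.npy");KW=cam("wrist",t);p=t[0];c,s=np.cos(np.radians(11.12)),np.sin(np.radians(11.12))
for dy in (0,-.001): print([np.round(proj(KW,p+[-s*y,c*y,-.0954]),1) for y in (.026+dy,.022+dy)])
for x in(-.004,.004):print(proj(KW,p+[c*x-s*.022,s*x+c*.022,-.0954]))
E
```

```text
[[234 236 235 231 218 188 173 171 175 173 178 210 230 234 238 236 236]
 [235 236 234 234 236 229 221 224 226 227 228 227 228 233 238 237 237]
 [233 235 234 235 235 233 232 234 237 233 229 226 229 234 237 236 235]
 [231 232 233 232 233 231 228 232 235 231 227 223 225 231 234 232 230]
 [183 184 184 184 182 180 178 185 186 183 176 172 175 163 133 130 131]
 [ 29  29  28  23  28  31  28  32  29  28  30  30  30  27  29  32  30]
 [ 68  68  69  70  69  68  66  67  66  68  68  69  71  69  65  67  68]
 [158 157 157 158 157 156 156 158 158 155 157 156 158 156 157 157 158]
 [173 171 170 169 172 171 174 174 175 172 171 172 169 172 173 173 171]
 [182 183 183 180 182 184 181 178 177 178 179 181 184 185 185 183 184]
 [189 191 191 191 190 186 163 125 122 128 160 166 191 192 191 191 190]
 [197 198 199 196 175 117  81  96  91  81  81 108 162 194 197 198 199]
 [203 203 202 185 139 101  90  98  92  83  86  87 122 171 200 202 202]
 [209 207 201 157 102  99  88  94  95  91  86  85  97 119 168 211 210]
 [214 215 191 124  96  91  94 103  96  91  87 100  97 119 176 216 214]
 [219 220 184  95  95  93  89  96  94  91  88  98  93  90 159 217 220]
 [222 223 190  90  87  90  88  94  91  83  88  95  89  77 160 224 224]
 [228 228 192  82  87  95  80  82  80  80  83  82  77  84 169 226 229]
 [232 226 176  83  92 104  90  90  90  91  96  85  86  95 162 221 235]
 [240 231 172  92  93  99  94 110 111 112 107  93  85  96 167 230 240]]
[array([277.8, 180.6]), array([277.7, 185.9])]
[array([277.7, 182. ]), array([277.7, 187.2])]
[272.40303062 185.86762826]
[283.09169534 185.87765414]
```

```bash
python3 - <<'E'
from h import *
X,Y=.5969-.0006*.193,.1437+.0006*.98
c,y=goto([X,Y,.225],101.12,.1,3)
c[2]+=.165-.225
print(robot.line_to(c.tolist(),[180,0,y],velocity=.1,f_stop=10),robot.current_tool_pos())
c,y=goto([X,Y,.165],101.12,.05,2)
f0=np.array(robot.current_contact_force())
c[2]-=.165-.134
print("hit",robot.line_to(c.tolist(),[180,0,y],velocity=.04,f_stop=12))
print(robot.current_tool_pos(),robot.current_eef_rot(),np.round(np.array(robot.current_contact_force())-f0,1),robot.current_gripper_force(),robot.current_time_s())
E
```

```text
at [0.2 0.2 0.3] 0.01 t 13.025
False [0.59688417 0.14434953 0.1649683 ]
at [0.3 0.2 0.6] -0.0 t 14.475
hit False
[0.59699376 0.14451045 0.13433003] [ 1.79968748e+02 -1.00542500e-02  1.01126495e+02] [-0.   0.5  1. ] 68.49515455774963 15.3833
```

The legs went in with no resistance. I'll release, back off upward and check.

```bash
python3 - <<'E'
from h import *
fingers.gripper_to(.35); robot.pause(.2)
p=np.array(robot.current_tool_pos()); robot.line_to((p+[0,0,.12]).tolist(),velocity=.12)
robot.pause(.3)
a=vision.grab_frame("scene")[190:330,290:430]; b=vision.grab_frame("side")[110:250,200:340]; w,t=wrist("w_end")
np.save("te.npy",np.array(t)); print(robot.current_time_s())
KW=cam("side");KS=cam("scene")
for z in (.12,.13): print(proj(KS,[.5969,.1437,z]),proj(KW,[.5969,.1437,z]))
cv2.imwrite("pics/f.png",cv2.resize(np.hstack([a,b,w[100:240,208:348]]),None,fx=1.9,fy=1.9,interpolation=2)[:,:,::-1])
E
```

```text
17.5417
[363.59965705 231.29468396] [274.54867535 132.45662691]
[364.48711172 225.86505741] [274.55032224 128.13779199]
```

View pics/f.png

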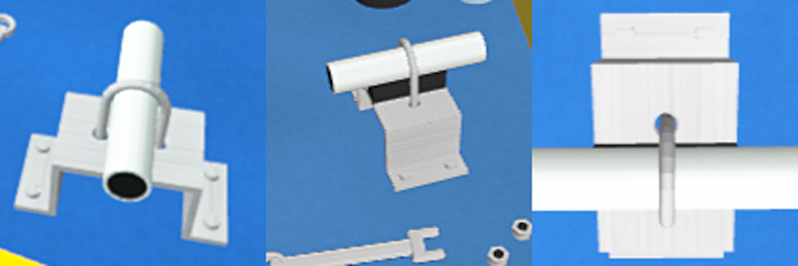

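It sits on the tube: the bend top at scene (360,231) matches the predicted z = 0.12. A light touch from above with shut fingers will confirm the height.

```bash
python3 - <<'E'
from h import *
fingers.gripper_to(0,20)
p=np.array(robot.current_tool_pos()); robot.line_to([p[0],p[1],.155],velocity=.12)
print(robot.line_to([p[0],p[1],.131],velocity=.03,f_stop=6)); z=robot.current_tool_pos()[2]
print("top z",z-robot.tip_reach, robot.current_contact_force(),robot.current_time_s())
robot.line_to([p[0],p[1],.25],velocity=.12); robot.pause(.3)
a=vision.grab_frame("scene")[190:330,290:430]; b=vision.grab_frame("side")[110:250,200:340]; w,t=wrist("w_end2")
cv2.imwrite("pics/g.png",cv2.resize(np.hstack([a,b,w[100:240,208:348]]),None,fx=1.9,fy=1.9,interpolation=2)[:,:,::-1])
E
```

```text
True
top z 0.11989921177407174 [-0.37601405 -1.41179046  4.10314446] 19.525
```

View pics/g.png

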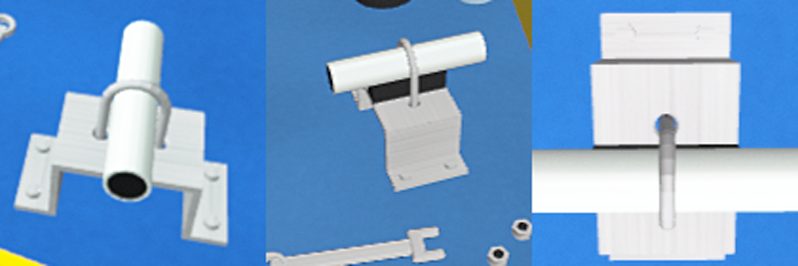

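The bend top measured 119.9 mm against 120 mm for fully home, and the U-bolt is upright in both holes with the arm clear. I'm handing in the job.

```bash
python3 -c "
from station import workorder
print(workorder.close_job())"
```

```text
the job is handed in; nothing more can be done
None
```

The job is handed in: the middle-width U-bolt is fully home on the tube with both legs through the plate (bend top measured at 119.9 mm, home is 120 mm), the other two were not touched, and no verdict was returned.

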